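Release the ratchet of the hold-down clamp and bring its arm down on the blank

ROBOT

A 7-joint arm with a two-finger parallel gripper is mounted at the origin on the work surface. World frame = base frame: x ahead of the robot, y to its left, z up, the work surface at z = 0. Lengths are in m, angles in rad, forces in N, time in s.
With the tool pointing down it reaches from about 0.4 to 0.85 m from the base axis. Payload 10.4 kg.
Tool frame: the origin (TCP) lies between the finger pads; the fingertips stand 22 mm ahead of it and the grasp point (between the pads) lies 3 mm ahead of it; z points along the fingers, y is the line along which they close (so a half turn about z gives the same grasp; the last joint's range is limited). The gripper opens to 85 mm and grips with 20 to 120 N. Pads are 22 mm wide; open, the fingers measure 114 mm over their backs; the gripper's body (76 mm by 85 mm) begins 54 mm behind the grasp point. The pads swing forward as they close: fully open they stand 13 mm farther back than shut.
Start: joints at [1.281, 0.332, -0.065, 1.46, 0.022, 1.35, -0.088], TCP at [0.165, -0.603, 0.253] pointing down, gripper open.
Joint ranges: [-2.6, 2.6], [-0.5, 2.12], [-1.47, 1.34], [0.16, 2.42], [-1.27, 4.41], [0.06, 2.06], [-2.6, 2.6]. Speed limits (rad/s): [2.22, 2.22, 2.79, 2.79, 3.14, 3.14, 3.14].

INTERFACE

Orientations are given as a unit quaternion [x, y, z, w].
In Python, from workcell import manip, camera, ticket, boxes_of, outline_of gives the robot as it stands.
- The arm moves only by the tool carry_out, never from a script. Its argument "deltas" is a list of rows, each a list of 5 numbers: the shift along the tool's x, y, z as a fraction of full scale, then the turn about the tool's z as a fraction of full scale, then the opening, from -1 (shut) to 1 (fully open), so that 0 is half open. In form: [[tx, ty, tz, spin, gripper], ...]. A call has 1 to 20 rows; each row is the pose to reach, as a shift and turn from the pose commanded when the call began, along the tool's axes at that moment; what a row does not reach only later rows make up. Full scale, the value 1, is 150 mm for a shift and 30 degrees for a turn. A row lasts 1/8 s, in which the tool goes at most 62.5 mm and 10.7 degrees, less where a joint would pass 70% of its speed; a pose out of reach is approached as far as the arm can. A call with a number of a shift or a turn outside -1 to 1 is refused whole. A call with a gripper value outside its range is refused whole. The fingers move at their own pace and stop on an object; "force" is the grip in N (left out, the last holds). Time passes only in rows, so rows that repeat a pose let the fingers close. It gives the time, the measured TCP pose, the force, the opening and the grip force at its end, in the units of the state.
- manip.get_obs(): the state, without advancing time (a new reading comes with each control period).
- camera(name): name is "scene" or "top" or "wrist"; returns a dict with "img" (384x512x3 uint8, red, green, blue), "depth" (384x512 float32, m along the optical axis (not along the pixel's ray), 0 where there is no reading), "vertical_fov" (degrees; the focal length in pixels is half the picture's height over the tangent of half this angle, whatever the lens; pixels are square), "cx", "cy" (the principal point, pixels), "R" (3x3) and "t" (3): a world point X has camera coordinates R X + t. Camera axes: x right, y down, z forward; pixel columns grow to the right and rows downward; lengths in m; the calibration is good to about 2 mm. A picture is of the moment at which its call begins.
- ticket.hand_in(): hands the job in; it is judged then, once.
Trained networks look in a picture, given as the dict that the camera call returned (one of the last four; its "shot" number tells which), for a name from the list of things; names that differ only in an ending like _2 or _b are one class to them, and where a whole thing is asked for, a point or a joint stands for the part that bears it (a point fixed in the world has none). Each returns a list of dicts, best first, with "conf" (0 to 1); they miss things now and then, are a little off and sometimes report something else, mostly with a low value. They report only what shows in the picture. A call takes as long as a camera call.
- boxes_of(query, picture): "position" ([x, y, z] in m, in world coordinates, good to about 4 mm: the middle of the surface that is visible of it).
- outline_of(query, picture): "region" (384x512 bool, what is visible of it).
The state is a dict: "clock": time; "joint_pos": joint angles; "joint_velocities": joint speeds; "tau": joint torques, N m; "position": TCP position; "ee_rot": TCP orientation; "ft_force": force on the tool from outside, world axes, zero at the start; "torque": the same for the moment, N m; "grip_width": opening from 0.0 (shut) to 1.0 (fully open); "grasp_force": force on a finger pad.
Only numpy, scipy, OpenCV 4.12 (cv2) and the standard library are available. Lean on these libraries where they do the work, as an engineer would, in place of code of your own. Each camera call takes 0.05 s, during which the arm holds its last target. There are 200 camera calls.

TASK

Clamp the brass blank for engraving: on the green hold-down clamp, press the red thumb tab of the ratchet pawl all the way down, so that the pawl swings clear of the teeth, then push the raised arm down past its teeth until its rubber pad rests on the blank, leaving the pawl free. Only press and push with the fingertips or the outside of the fingers: take nothing between the fingers, do not raise the arm or shift the blank, and leave the other things on the bench alone.

Things in the scene. Friction and masses are not known exactly. Their poses are not given: they have to be found in the camera images.
- clamp: the hold-down clamp, fixed to the bench: a green cast base plate 90 mm (its x) by 330 mm (its y) and 14 mm high. Origin on the bench at the middle, 5 mm to the +y side of the plate's centre; +z up. All of it lies in the plane x = 0 of this frame: the arm points along +y, the thumb tab lies at the -y end. The steel anvil, 60 x 60 mm with its top 40 mm above the bench, is centred at y = +85 mm
- hold_arm (a joint): angle of the steel clamp arm, rad: it grows as the arm goes down. The arm rises at 0.95 rad above level when it reads 0 and is level at 0.95, where its pad lies flat on the 6 mm blank. It starts at 0.08 to 0.20. While the pawl is engaged a tooth stops the arm at about 0.22 (up to 0.26 under a hard push). With the pawl free it takes about 2 to 4 N straight down on the cross handle and stays where it is left (stiff hinge, it neither falls nor springs back)
- pawl (a joint): angle of the red pawl, a rocker 190 mm long over the teeth, rad: 0 to 0.04 engaged at the start, 0.4 at its end stop with the thumb tab fully down; its hook is above the tooth tips from about 0.15. It has a stiff pivot without a spring: about 3 N down on the tab moves it and it stays where it is left
- pawl_tab (a point): middle of the top face of the red thumb tab, 36 x 36 mm and 8 mm thick, about 162 mm above the bench when engaged. It swings about the pawl's pivot, which lies 62 mm towards the clamp's +y and 32 mm lower, so the tab sinks about 27 mm to its stop and moves about 8 mm to the clamp's -y side
- cross_handle (a point): centre of the wooden cross handle at the arm's end, a bar 24 mm in diameter and 94 mm long, lying level along the clamp's x axis. It travels on an arc of radius 170 mm about the hinge, from about 210 mm to 90 mm above the bench. The arm itself is a bar 16 mm wide from hinge to handle; its pad is 115 mm from the hinge, 44 mm below the arm's middle line
- hinge_point (a point): the arm's hinge axis, fixed in the clamp at y = -30 mm, 90 mm above the bench; the axis is along the clamp's x. With e = 0.95 minus the reading of joint hold_arm, the cross handle's centre is at 170 mm times cos(e) along the clamp's +y and 170 mm times sin(e) above this point
- blank: loose square brass blank 40 x 40 x 6 mm, lying on the anvil under the pad; origin at the centre of its underside. It may only be pressed on by the pad, not shifted by more than 10 mm
- pot: bystander beside the clamp: white ceramic pot with lid, 72 mm across, 69 mm high; origin under its centre
- tin: bystander beside the clamp: aluminium tin with orange band, 60 mm across, 45 mm high; origin under its centre
- bench_block: bystander beside the clamp: steel block 55 x 55 x 25 mm; origin under its centre
- burr_rack: bystander beside the clamp: wooden block 50 x 90 x 30 mm with small rotary burrs standing in it up to 66 mm; origin under its centre
- mug: bystander: black mug, 80 mm across, 75 mm high; origin under its centre
- hammer: bystander: hammer lying on the bench, 200 mm long
- wax_jar: bystander: amber jar with red cap, 64 mm across, 80 mm high; origin under its centre

How it is judged:
By the outcome, as a careful person would: the job done as asked, in the order asked, and still so for the second after the job is handed in, with the robot touching nothing.
It also fails if it takes over 42 s, if anything falls off the work surface, if the arm or the gripper's body presses on something with over 40 N, if the wrist force passes 120 N, or if a joint passes its speed limit or range.

## Working session

There is one attempt and no reset: what is moved stays moved. The work goes in short steps, Python scripts to look and compute and a tool call to move; the robot and the scene stay as the last step left them, time stands still between calls to the robot, and variables do not carry over. Pictures are saved under pics/ and viewed, at most 10 in all, crops included, and the job is handed in when it is done.

Besides the shell and the picture viewer there is one more tool, called after "Emit:" as name([rows], argument=value, ...), one row to a line, values as JSON. carry_out: Moves the arm, as the interface text tells. Its arguments: {"type":"object","properties":{"deltas":{"type":"array","items":{"type":"array","items":{"type":"number"}}},"force":{"type":"number"}},"required":["deltas"]}

```bash
mkdir -p pics; cat > h.py <<'E'
import numpy as np, cv2
from workcell import manip, camera, ticket, boxes_of, outline_of
def cloud(c):
    f=192/np.tan(np.radians(c["vertical_fov"])/2); v,u=np.mgrid[:384,:512]; d=c["depth"]
    P=np.stack([(u-c["cx"])/f*d,(v-c["cy"])/f*d,d],-1)
    return (P-c["t"])@c["R"]
def proj(c,X):
    f=192/np.tan(np.radians(c["vertical_fov"])/2); p=c["R"]@np.array(X)+c["t"]
    return p[0]/p[2]*f+c["cx"],p[1]/p[2]*f+c["cy"]
E
python3 - <<'E'
from h import *
ims=[]
for n in ["scene","top"]:
    c=camera(n); ims.append(c["img"])
    for q in ["clamp","pawl_tab","cross_handle","blank","pot","tin","bench_block","burr_rack","mug","hammer","wax_jar"]:
        b=boxes_of(q,c)
        print(n,q,[(np.round(x["position"],3).tolist(),round(x["conf"],2)) for x in b[:2]])
    P=cloud(c)
    for q in ["pawl_tab","cross_handle"]:
        o=outline_of(q,c)
        if o:
            m=o[0]["region"]&(c["depth"]>0); X=P[m]; print(q,m.sum(),np.median(X,0).round(3),np.percentile(X,[3,97],axis=0).round(3).tolist())
    cv2.imwrite(f"pics/{n}1.png",cv2.resize(c["img"][:,:,::-1],(800,600)))
print(manip.get_obs())
E
```

```text
scene clamp [([0.512, -0.059, 0.032], 0.82)]
scene pawl_tab [([0.462, -0.148, 0.158], 0.7), ([0.638, 0.402, 0.065], 0.65)]
scene cross_handle [([0.514, -0.02, 0.151], 0.73)]
scene blank []
scene pot [([0.438, 0.083, 0.052], 0.55)]
scene tin [([0.37, -0.072, 0.042], 0.85)]
scene bench_block [([0.669, -0.037, 0.027], 0.94)]
scene burr_rack [([0.595, -0.191, 0.032], 0.8)]
scene mug [([0.516, -0.465, 0.043], 0.55)]
scene hammer [([0.419, 0.434, 0.018], 0.82)]
scene wax_jar [([0.638, 0.402, 0.064], 0.78)]
pawl_tab 235 [ 0.46  -0.151  0.16 ] [[0.422, -0.21, 0.137], [0.496, -0.079, 0.165]]
cross_handle 681 [ 0.517 -0.028  0.145] [[0.43, -0.111, 0.002], [0.589, 0.05, 0.221]]
top clamp [([0.487, -0.062, 0.014], 0.67)]
top pawl_tab [([0.447, -0.171, 0.162], 0.75), ([0.515, -0.471, 0.029], 0.41)]
top cross_handle [([0.519, 0.008, 0.193], 0.81)]
top blank [([0.532, 0.015, 0.046], 0.47)]
top pot [([0.422, 0.08, 0.052], 0.62), ([0.515, -0.474, 0.03], 0.59)]
top tin [([0.346, -0.076, 0.044], 0.57)]
top bench_block [([0.658, -0.036, 0.024], 0.76), ([0.444, -0.171, 0.156], 0.67)]
top burr_rack [([0.5
[... 398 characters left out ...]
,  0.3322127 , -0.06465815,  1.46006958,  0.02159602,
        1.34988458, -0.0884645 ]), 'joint_velocities': array([ 1.25780433e-03,  6.63801392e-04, -1.87787929e-03, -3.05381342e-04,
       -1.02988325e-03,  1.00606912e-03,  7.39325579e-06]), 'tau': array([ 1.64253128e-03, -6.25221920e+01,  4.97468153e-02, -3.91819096e+01,
        1.63958827e-02,  1.66438535e-03,  5.05149910e-05]), 'position': array([ 0.16475892, -0.60293163,  0.25334402]), 'ee_rot': array([9.91118359e-01, 1.32982684e-01, 1.44261523e-05, 5.82640194e-05]), 'ft_force': array([-0.23747737,  0.12201351,  0.09327894]), 'torque': array([-0.04718213, -0.00052102, -0.04865252]), 'grasp_force': 0.0, 'grip_width': 1.0034690522065834}
```

View pics/top1.png

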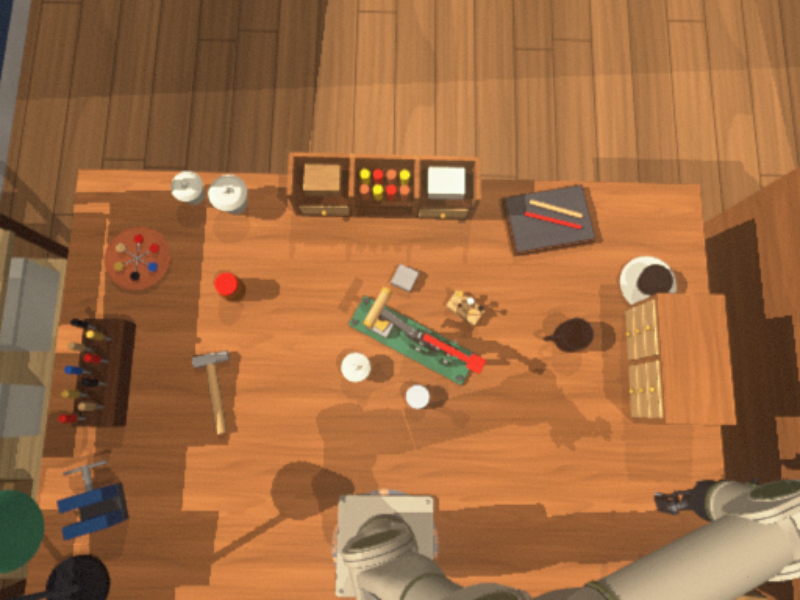

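View pics/scene1.png

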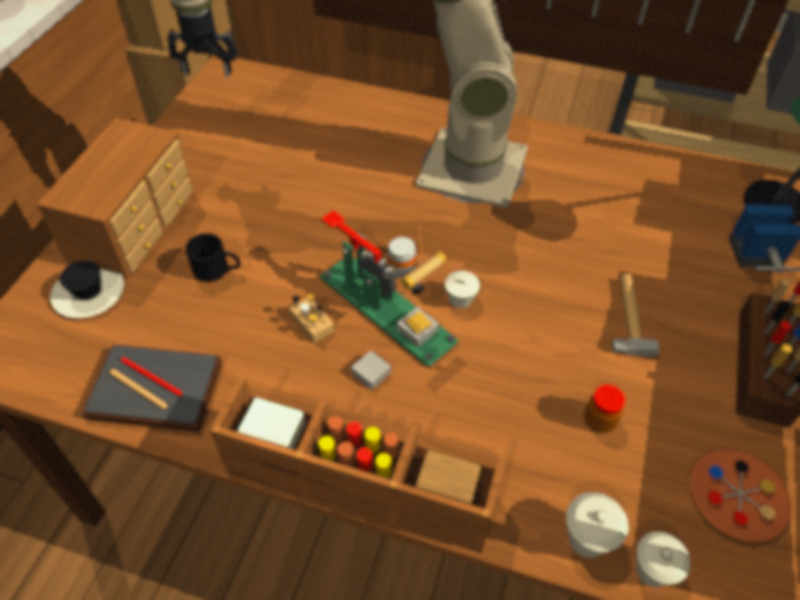

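```bash
python3 - <<'E'
from h import *
for n in ["top","scene"]:
    c=camera(n); P=cloud(c); I=cv2.cvtColor(c["img"],cv2.COLOR_RGB2HSV); h,s,v=I[...,0].astype(int),I[...,1],I[...,2]
    near=(abs(P[...,0]-.5)<.2)&(abs(P[...,1]+.06)<.2)&(c["depth"]>0)
    g=near&(h>40)&(h<90)&(s>60)&(P[...,2]>.004)&(P[...,2]<.025)
    r=near&((h<8)|(h>172))&(s>120)&(P[...,2]>.12)
    print(n,"green",g.sum(),cv2.minAreaRect((P[g][:,:2]*1000).astype(np.float32)))
    X=P[r]; print("red",r.sum(),cv2.minAreaRect((X[:,:2]*1000).astype(np.float32)),np.percentile(X[:,2],[5,50,95]))
    H=near&(P[...,2]>.185); X=P[H]; m=X.mean(0); w,V=np.linalg.eigh(np.cov(X[:,:2].T))
    print("high",H.sum(),m,X.max(0),X.min(0),V[:,1],cv2.minAreaRect((X[:,:2]*1000).astype(np.float32)))
    np.savez(f"{n}.npz",P=P,img=c["img"])
E
```

```text
top green 796 ((500.2421875, -59.3260498046875), (325.3217468261719, 87.1158676147461), 62.94019317626953)
red 244 ((453.481201171875, -145.62928771972656), (155.789306640625, 35.85501480102539), 64.64143371582031) [0.14913232 0.16132333 0.16576278]
high 220 [0.54151587 0.02618676 0.21341582] [0.58857552 0.05911423 0.22531005] [ 0.49829862 -0.00300984  0.18629867] [-0.88854006  0.45879904] ((539.7841796875, 19.031341552734375), (44.90485763549805, 94.8794174194336), 62.978816986083984)
scene green 1265 ((504.47723388671875, -59.5435791015625), (330.4769287109375, 90.76676940917969), 62.71662139892578)
red 287 ((459.1039123535156, -145.85848999023438), (155.5919647216797, 35.91995620727539), 63.14692687988281) [0.14057318 0.16045945 0.16541482]
high 276 [0.5531585  0.02831788 0.21375885] [0.59467746 0.05894618 0.22337278] [ 0.50320352 -0.0041038   0.18591849] [-0.8835504   0.46833609] ((544.0597534179688, 19.229530334472656), (47.158714294433594, 95.74052429199219), 63.58074188232422)
```

The top view shows the clamp at about (415, 340), the red tab at (477, 364) and the handle at (378, 307). The scene view agrees: the way to the tab is free. I take the clamp's +y as pointing at 62.9° in the world, with its origin at about (0.5045, -0.055).

Emit:
carry_out([
  [0.12, -0.1, 0, -0.15, -1],
  [0.26, -0.23, 0, -0.35, -1],
  [0.4, -0.35, 0, -0.55, -1],
  [0.53, -0.47, 0, -0.7, -1],
  [0.66, -0.59, 0, -0.79, -1],
  [0.8, -0.71, 0, -0.79, -1],
])

```text
clock: 2.25
position: [0.253, -0.4675, 0.2534]
ee_rot: [0.943, 0.334, -0.0, 0.0]
ft_force: [0.2, -0.6, 0.6]
grip_width: 0.0
grasp_force: 0.0
```

```bash
cat >> h.py <<'E'
from scipy.spatial.transform import Rotation as Ro
U=np.array([.456,.890,0]);V=np.array([.890,-.456,0]);O=np.array([.5045,-.055,0])
def cl(yc,xc,z): return O+U*yc+V*xc+np.array([0,0,z])
def st(target=None):
    o=manip.get_obs(); p=o["position"]; R=Ro.from_quat(o["ee_rot"]).as_matrix()
    d=p-O; print("t",o["clock"],"yc,xc,z mm",(1000*np.array([d@U,d@V,p[2]])).round(1),"yaw",np.degrees(np.arctan2(R[1,0],R[0,0])).round(1),"F",o["ft_force"].round(1),"q",o["joint_pos"].round(2),"w",round(o["grip_width"],2))
    if target is not None: print("delta/150",(R.T@(target-p)/.15).round(3))
E
python3 -c "
from h import *
st(cl(-.164,0,.253))"
```

```text
t 2.25 yc,xc,z mm [-481.8  -35.7  253.4] yaw 39.0 F [ 0.2 -0.6  0.6] q [ 1.18  0.14 -0.21  1.7   0.03  1.31  0.07] w 0.0
delta/150 [ 2.034e+00 -6.400e-01  2.000e-03]
```

Emit:
carry_out([
  [0.17, -0.05, 0, -0.2, -1],
  [0.34, -0.1, 0, -0.4, -1],
  [0.5, -0.16, 0, -0.6, -1],
  [0.67, -0.21, 0, -0.8, -1],
  [0.84, -0.27, 0, -0.8, -1],
  [1, -0.32, 0, -0.8, -1],
])

```text
clock: 3.0
position: [0.3394, -0.3357, 0.2534]
ee_rot: [0.853, 0.522, -0.0, 0.0]
ft_force: [0.6, 0.5, 0.2]
grip_width: -0.0
grasp_force: 0.0
```

```bash
python3 -c "
from h import *
st(cl(-.164,0,.253))"
```

```text
t 3.0 yc,xc,z mm [-325.1  -19.   253.4] yaw 63.0 F [0.6 0.5 0.2] q [ 1.05  0.03 -0.37  1.82  0.01  1.3   0.21] w -0.0
delta/150 [1.074 0.128 0.003]
```

Emit:
carry_out([
  [0.17, 0.02, 0, 0, -1],
  [0.35, 0.04, 0, 0, -1],
  [0.52, 0.06, 0, 0, -1],
  [0.7, 0.08, 0, 0, -1],
  [0.85, 0.1, 0, 0, -1],
  [0.98, 0.13, 0, 0, -1],
  [0.98, 0.13, 0, 0, -1],
])

```text
clock: 3.88
position: [0.4237, -0.2133, 0.2534]
ee_rot: [0.852, 0.523, 0.0, 0.0]
ft_force: [-0.7, -0.5, 0.2]
grip_width: 0.003
grasp_force: 0.0
```

```bash
python3 - <<'E'
from h import *
c=camera("wrist"); s=camera("scene"); st(cl(-.164,0,.253))
P=cloud(c); I=cv2.cvtColor(c["img"],cv2.COLOR_RGB2HSV); h,sa=I[...,0].astype(int),I[...,1]
r=((h<8)|(h>172))&(sa>120)&(P[...,2]>.1)&(c["depth"]>0); X=P[r]-O
print(r.sum())
if r.sum():
  Y=np.stack([X@U,X@V,X[:,2]],1)*1000
  for a,b in [(-200,-175),(-175,-160),(-160,-145),(-145,-120),(-120,0)]:
    m=(Y[:,0]>a)&(Y[:,0]<b)
    if m.any(): print(a,m.sum(),Y[m].min(0).round(1),Y[m].max(0).round(1),np.median(Y[m],0).round(1))
big=cv2.resize(s["img"][90:250,150:350][:,:,::-1],(500,400)); w=cv2.resize(c["img"][:,:,::-1],(300,225))
canvas=np.zeros((400,800,3),np.uint8); canvas[:,:500]=big; canvas[:225,500:]=w
cv2.imwrite("pics/b.png",canvas)
E
```

```text
t 3.975 yc,xc,z mm [-1.798e+02  1.000e-01  2.533e+02] yaw 63.0 F [ 0.1 -0.  -0. ] q [ 0.89  0.03 -0.52  1.82  0.01  1.3  -0.1 ] w 0.0
delta/150 [ 0.106 -0.001  0.002]
5032
-200 242 [-180.3  -19.2  159.2] [-175.    15.3  162.7] [-177.5   -1.9  161. ]
-175 781 [-175.   -19.9  156.2] [-160.    16.3  163.6] [-167.3   -1.9  161.2]
-160 847 [-160.   -19.6  156.9] [-145.    15.7  163.3] [-152.4   -1.9  161.2]
-145 597 [-145.   -16.1  157.9] [-120.    13.   162.7] [-132.3   -1.2  160.4]
-120 2565 [-119.5   -9.   131.2] [-35.2   6.1 163.4] [-73.3  -2.  160.8]
```

View pics/b.png

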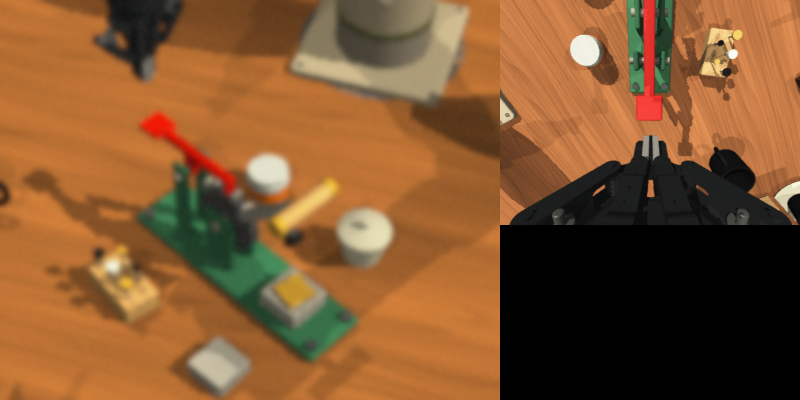

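The crop shows the red tab standing free at (155, 125). By the wrist cloud it spans yc -180 to -145 mm with its top at z = 161 mm, as given, so I move over it and press.

Emit:
carry_out([
  [0.05, -0.01, 0.1, 0, -1],
  [0.09, -0.013, 0.22, 0, -1],
  [0.1, -0.013, 0.33, 0, -1],
  [0.1, -0.013, 0.4, 0, -1],
  [0.1, -0.013, 0.43, 0, -1],
  [0.1, -0.013, 0.46, 0, -1],
  [0.095, -0.013, 0.48, 0, -1],
  [0.09, -0.013, 0.5, 0, -1],
])

```text
clock: 4.97
position: [0.4273, -0.2028, 0.1787]
ee_rot: [0.853, 0.522, -0.0, 0.001]
ft_force: [-3.7, -3.7, 4.0]
grip_width: 0.002
grasp_force: 2.6
```

```bash
python3 -c "
from h import *
st(cl(-.172,-.002,.157))"
```

```text
t 4.975 yc,xc,z mm [-166.7   -1.3  178.7] yaw 62.9 F [-3.7 -3.7  4. ] q [ 0.86  0.09 -0.54  1.92  0.05  1.14 -0.17] w 0.0
delta/150 [-0.035 -0.005  0.145]
```

Emit:
carry_out([
  [-0.008, 0, 0.03, 0, -1],
  [-0.016, 0, 0.06, 0, -1],
  [-0.025, 0, 0.085, 0, -1],
  [-0.033, 0, 0.11, 0, -1],
  [-0.04, 0, 0.13, 0, -1],
  [-0.04, 0, 0.13, 0, -1],
])

```text
clock: 5.72
position: [0.4251, -0.2074, 0.1595]
ee_rot: [0.853, 0.522, 0.0, 0.001]
ft_force: [-2.1, -2.8, 9.1]
grip_width: 0.005
grasp_force: 5.2
```

```bash
python3 -c "
from h import *
st(cl(-.172,-.002,.157))"
```

```text
t 5.725 yc,xc,z mm [-171.8   -1.2  159.5] yaw 63.0 F [-2.1 -2.8  9.1] q [ 0.87  0.11 -0.53  1.94  0.06  1.1  -0.16] w 0.01
delta/150 [-0.001 -0.006  0.017]
```

Emit:
carry_out([
  [-0.004, 0, 0.015, 0, -1],
  [-0.008, 0, 0.03, 0, -1],
  [-0.008, 0, 0.03, 0, -1],
])

```text
clock: 6.1
position: [0.4257, -0.2079, 0.1578]
ee_rot: [0.852, 0.523, 0.001, 0.001]
ft_force: [-12.8, 5.3, 40.0]
grip_width: 0.005
grasp_force: 18.3
```

The force rose to 40 N within 2 mm, so this is the end stop. I lift straight up and check.

Emit:
carry_out([
  [0.0, 0, -0.04, 0, -1],
  [0.0, 0, -0.15, 0, -1],
  [0, 0, -0.4, 0, -1],
  [0, 0, -0.65, 0, -1],
  [0, 0, -0.87, 0, -1],
  [0, 0, -0.87, 0, -1],
])

```text
clock: 6.85
position: [0.4254, -0.2081, 0.2875]
ee_rot: [0.853, 0.523, 0.001, 0.002]
ft_force: [0.7, -0.3, -0.3]
grip_width: 0.002
grasp_force: 0.0
```

```bash
python3 - <<'E'
from h import *
c=camera("wrist"); st(cl(.088,0,.285))
P=cloud(c); I=cv2.cvtColor(c["img"],cv2.COLOR_RGB2HSV); h,sa=I[...,0].astype(int),I[...,1]
X=P-O; Y=np.stack([X@U,X@V,X[...,2]],-1)*1000
r=((h<8)|(h>172))&(sa>120)&(P[...,2]>.1)&(c["depth"]>0); Z=Y[r]
for a in range(-190,20,20):
    m=(Z[:,0]>a)&(Z[:,0]<a+20)
    if m.sum()>5: print(a,m.sum(),np.median(Z[m],0).round(1))
m=(Z[:,0]<-155); print("tab slope",np.polyfit(Z[m][:,0],Z[m][:,2],1))
H=(Y[...,2]>185)&(abs(Y[...,0]-90)<60)&(abs(Y[...,1])<80)&(c["depth"]>0); W=Y[H]
print("handle",H.sum(), W.min(0),W.max(0),np.median(W,0))
cv2.imwrite("pics/c.png",c["img"][:,:,::-1])
E
```

```text
t 6.9 yc,xc,z mm [-172.6   -1.3  285.7] yaw 63.0 F [ 0.3  0.6 -0.8] q [ 0.89  0.   -0.52  1.77  0.    1.36 -0.11] w -0.0
delta/150 [1.737 0.013 0.005]
-190 418 [-177.5   -2.3  131.6]
-170 616 [-159.5   -1.8  138.8]
-150 292 [-139.3   -1.8  146.9]
-130 317 [-119.6   -1.8  155.2]
-110 410 [-99.7  -1.7 163.7]
-90 465 [-79.6  -1.7 172.3]
-70 588 [-59.5  -1.7 180.8]
-50 288 [-45.4  -1.7 184.6]
tab slope [  0.42545901 207.15521165]Traceback (most recent call last):
  File "<stdin>", line 11, in <module>
    return umr_minimum(a, axis, None, out, keepdims, initial, where)
ValueError: zero-size array to reduction operation minimum which has no identity
```

Emit:
carry_out([
  [0.12, 0, 0, 0, -1],
  [0.3, 0, 0, 0, -1],
  [0.5, 0, 0, 0, -1],
  [0.7, 0, 0, 0, -1],
  [0.88, 0, 0, 0, -1],
  [1, 0, 0, 0, -1],
  [1, 0, 0, 0, -1],
])

```text
clock: 7.78
position: [0.4921, -0.0732, 0.2838]
ee_rot: [0.852, 0.524, -0.0, -0.001]
ft_force: [-0.3, 0.0, -0.7]
grip_width: 0.003
grasp_force: 0.0
```

```bash
cat > hd.py <<'E'
from h import *
import sys
for n in sys.argv[1:]:
    c=camera(n)
    P=cloud(c); X=P-O; Y=np.stack([X@U,X@V,X[...,2]],-1)*1000
    H=(abs(Y[...,0]-110)<60)&(abs(Y[...,1])<60)&(c["depth"]>0)&(Y[...,2]>60)&(Y[...,2]<230)
    I=cv2.cvtColor(c["img"],cv2.COLOR_RGB2HSV); H&=(I[...,0]>8)&(I[...,0]<30)&(I[...,1]>70); W=Y[H]
    if len(W): print(n,"handle",len(W),np.percentile(W,[2,50,98],axis=0).round(1).tolist())
    cv2.imwrite(f"pics/h_{n}_{c['shot']}.png",c["img"][:,:,::-1]); print(c["shot"])
st(cl(.088,-.002,.285))
E
python3 hd.py wrist
```

```text
wrist handle 6821 [[80.9, -47.2, 205.4], [91.1, -2.1, 216.8], [103.9, 43.1, 219.6]]
8
t 7.825 yc,xc,z mm [-23.   -2.4 283.9] yaw 63.1 F [-0.6  0.7 -0.4] q [ 0.71  0.08 -0.68  1.71  0.05  1.37 -0.45] w 0.01
delta/150 [ 0.74   0.005 -0.007]
```

Emit:
carry_out([
  [0.12, 0, 0, 0, -1],
  [0.3, 0, 0, 0, -1],
  [0.5, 0, 0, 0, -1],
  [0.66, 0, 0.02, 0, -1],
  [0.75, 0, 0.1, 0, -1],
  [0.767, 0, 0.18, 0, -1],
  [0.767, 0, 0.22, 0, -1],
  [0.767, 0, 0.24, 0, -1],
])

```text
clock: 8.82
position: [0.5442, 0.0268, 0.2483]
ee_rot: [0.853, 0.522, -0.0, 0.0]
ft_force: [0.0, -0.4, 0.6]
grip_width: 0.001
grasp_force: 0.0
```

```bash
python3 - <<'E'
from h import *
o=manip.get_obs(); p=o["position"]; R=Ro.from_quat(o["ee_rot"]).as_matrix(); st()
for e in [.74,.7,.65,.6,.55,.5,.45,.4,.35,.3,.25,.2,.15,.1,.05,0]:
    T=cl(-.03+.17*np.cos(e),-.002,.09+.17*np.sin(e)+.034)
    print(e,(R.T@(T-p)/.15).round(3))
E
```

```text
t 8.825 yc,xc,z mm [ 90.9  -1.9 248.3] yaw 62.9 F [ 0.  -0.4  0.6] q [ 0.52  0.24 -0.76  1.65  0.17  1.32 -0.73] w 0.0
0.74 [ 0.031 -0.     0.064]
0.7 [ 0.061 -0.     0.098]
0.65 [ 0.096 -0.     0.142]
0.6 [ 0.129 -0.     0.188]
0.55 [ 0.16  -0.     0.236]
0.5 [ 0.189 -0.     0.285]
0.45 [ 0.215 -0.     0.335]
0.4 [ 0.238 -0.     0.387]
0.35 [ 0.259 -0.     0.44 ]
0.3 [0.277 0.    0.493]
0.25 [0.292 0.    0.548]
0.2 [0.305 0.    0.603]
0.15 [0.315 0.    0.659]
0.1 [0.322 0.    0.715]
0.05 [0.326 0.    0.771]
0 [0.328 0.    0.828]
```

Push in stages, first to e ≈ 0.5, which is past the first tooth (e = 0.73).

Emit:
carry_out([
  [0.015, 0, 0.03, 0, -1],
  [0.031, 0, 0.064, 0, -1],
  [0.061, 0, 0.098, 0, -1],
  [0.08, 0, 0.12, 0, -1],
  [0.096, 0, 0.142, 0, -1],
  [0.113, 0, 0.165, 0, -1],
  [0.129, 0, 0.188, 0, -1],
  [0.16, 0, 0.236, 0, -1],
  [0.189, 0, 0.285, 0, -1],
])

```text
clock: 9.95
position: [0.5582, 0.0545, 0.2066]
ee_rot: [0.852, 0.523, 0.001, 0.0]
ft_force: [2.6, 3.4, 5.4]
grip_width: 0.001
grasp_force: 2.6
```

```bash
python3 hd.py wrist scene
```

```text
wrist handle 5086 [[110.1, -47.6, 167.5], [125.2, -3.3, 181.7], [130.4, 43.4, 197.5]]
9
scene handle 274 [[59.1, -45.1, 133.7], [125.2, 8.5, 179.7], [134.6, 47.9, 213.5]]
10
t 10.05 yc,xc,z mm [121.2  -2.7 205.5] yaw 63.1 F [-0.1  0.5 -0.2] q [ 0.46  0.31 -0.76  1.67  0.22  1.25 -0.81] w 0.0
delta/150 [-0.221  0.003 -0.53 ]
```

Emit:
carry_out([
  [0.026, 0, 0.05, 0, -1],
  [0.049, 0, 0.102, 0, -1],
  [0.07, 0, 0.155, 0, -1],
  [0.088, 0, 0.208, 0, -1],
  [0.103, 0, 0.263, 0, -1],
  [0.116, 0, 0.318, 0, -1],
  [0.126, 0, 0.374, 0, -1],
  [0.133, 0, 0.43, 0, -1],
  [0.136, 0, 0.46, 0, -1],
  [0.137, 0, 0.486, 0, -1],
])

```text
clock: 11.3
position: [0.5666, 0.0714, 0.1328]
ee_rot: [0.853, 0.522, -0.0, -0.0]
ft_force: [0.6, 1.2, 1.9]
grip_width: 0.001
grasp_force: 0.9
```

```bash
python3 hd.py wrist; python3 -c "
from h import *
st(cl(.14,-.002,.124))"
```

```text
wrist handle 5775 [[130.7, -48.7, 96.3], [146.6, -3.3, 108.3], [153.4, 45.1, 186.9]]
11
t 11.35 yc,xc,z mm [140.6  -2.5 132.4] yaw 63.0 F [ 0.2  0.7 -0.1] q [ 0.4   0.41 -0.73  1.72  0.3   1.13 -0.9 ] w 0.0
delta/150 [-0.351  0.002 -1.017]
t 11.35 yc,xc,z mm [140.6  -2.5 132.4] yaw 63.0 F [ 0.2  0.7 -0.1] q [ 0.4   0.41 -0.73  1.72  0.3   1.13 -0.9 ] w 0.0
delta/150 [-0.004  0.003  0.056]
```

Emit:
carry_out([
  [0, 0, 0.02, 0, -1],
  [0, 0, 0.035, 0, -1],
  [0, 0, 0.05, 0, -1],
  [0, 0, 0.06, 0, -1],
  [0, 0, 0.06, 0, -1],
])

```text
clock: 11.98
position: [0.5668, 0.0714, 0.1242]
ee_rot: [0.853, 0.522, -0.0, 0.0]
ft_force: [0.1, 0.3, 0.3]
grip_width: -0.002
grasp_force: 0.6
```

Emit:
carry_out([
  [0, 0, 0.01, 0, -1],
  [0, 0, 0.02, 0, -1],
  [0, 0, 0.02, 0, -1],
])

```text
clock: 12.35
position: [0.5671, 0.0714, 0.1236]
ee_rot: [0.853, 0.522, 0.0, 0.001]
ft_force: [-11.1, -1.9, 27.3]
grip_width: -0.004
grasp_force: 13.3
```

Firm contact at z = 101.6 mm, where the top of a level handle should be, so the pad is on the blank. I retreat upwards and check.

Emit:
carry_out([
  [0, 0, -0.03, 0, -1],
  [0, 0, -0.12, 0, -1],
  [0, 0, -0.35, 0, -1],
  [0, 0, -0.6, 0, -1],
  [0, 0, -0.85, 0, -1],
  [0, 0, -1, 0, -1],
  [-0.0, 0, -1, 0, -1],
])

```text
clock: 13.22
position: [0.5674, 0.0716, 0.2731]
ee_rot: [0.853, 0.522, 0.001, 0.001]
ft_force: [0.1, -0.6, -0.5]
grip_width: 0.001
grasp_force: 0.0
```

Emit:
carry_out([
  [-0.1, 0, 0, 0, -1],
  [-0.3, 0, 0, 0, -1],
  [-0.5, 0, 0, 0, -1],
  [-0.7, 0, 0, 0, -1],
  [-0.9, 0, 0, 0, -1],
  [-1, 0, 0, 0, -1],
  [-1, 0, 0, 0, -1],
])

```text
clock: 14.1
position: [0.498, -0.0632, 0.2707]
ee_rot: [0.853, 0.521, -0.0, -0.0]
ft_force: [0.5, 0.3, 0.1]
grip_width: 0.001
grasp_force: 0.0
```

```bash
python3 hd.py wrist; python3 - <<'E'
from h import *
s=camera("scene"); c=cv2.imread("pics/h_wrist_12.png")
canvas=np.zeros((400,800,3),np.uint8); canvas[:,:500]=cv2.resize(s["img"][90:250,150:350][:,:,::-1],(500,400))
if c is not None: canvas[:225,500:]=cv2.resize(c,(300,225))
cv2.imwrite("pics/e.png",canvas)
P=cloud(s);X=P-O; Y=np.stack([X@U,X@V,X[...,2]],-1)*1000
I=cv2.cvtColor(s["img"],cv2.COLOR_RGB2HSV); h,sa=I[...,0].astype(int),I[...,1]
r=((h<8)|(h>172))&(sa>120)&(Y[...,2]>110)&(abs(Y[...,1])<18)&(Y[...,0]<-60)&(Y[...,0]>-200); Z=Y[r]
print(len(Z),np.polyfit(Z[:,0],Z[:,2],1),[np.round(b["position"],3) for b in boxes_of("blank",s)])
E
```

```text
wrist handle 2865 [[127.5, -47.5, 91.6], [137.2, -2.8, 100.1], [149.0, 43.1, 102.7]]
12
t 14.15 yc,xc,z mm [ -9.   -2.1 270.9] yaw 63.0 F [0.3 0.5 0.3] q [ 0.7   0.1  -0.7   1.72  0.07  1.34 -0.49] w -0.0
delta/150 [ 0.646  0.002 -0.094]
178 [  0.30817468 186.77425103] [array([0.552, 0.022, 0.044]), array([ 0.514, -0.063,  0.038])]
```

View pics/e.png

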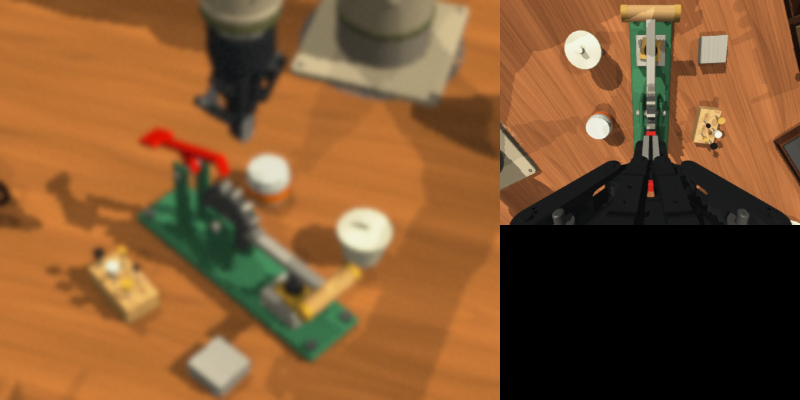

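The picture shows the arm level with its pad on the blank (295, 285) and the pawl's hook end raised (225, 160). One last check of the tab's height, then I hand in.

```bash
python3 - <<'E'
from h import *
for n in ["scene","top"]:
    s=camera(n)
    P=cloud(s);X=P-O; Y=np.stack([X@U,X@V,X[...,2]],-1)*1000
    I=cv2.cvtColor(s["img"],cv2.COLOR_RGB2HSV); h,sa=I[...,0].astype(int),I[...,1]
    r=((h<8)|(h>172))&(sa>120)&(Y[...,2]>110)&(abs(Y[...,1])<25)&(Y[...,0]<0)&(Y[...,0]>-200); Z=Y[r]
    for a in range(-190,0,20):
        m=abs(Z[:,0]-a-10)<10
        if m.sum()>2: print(n,a+10,m.sum(),np.percentile(Z[m][:,2],[50,90]).round(1))
E
```

```text
scene -180 19 [131.7 135.4]
scene -160 39 [139.9 142.1]
scene -140 17 [148.3 150.6]
scene -120 15 [156.8 157.4]
scene -100 52 [149.7 164.5]
scene -80 27 [169.3 176.1]
scene -60 22 [179.6 184. ]
scene -40 30 [175.9 184.9]
top -180 38 [132.1 136. ]
top -160 48 [139.2 142.3]
top -140 16 [146.1 150.2]
```

The pawl is still at 0.4 rad and the arm is level.

```bash
python3 -c "
from h import *
print(ticket.hand_in())"
```

```text
the job is handed in; nothing more can be done
None
```

The job is handed in: I pressed the thumb tab to its stop, and at the last check the pawl was still clear of the teeth at about 0.4 rad, with the arm level, its pad on the blank and the robot touching nothing.

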